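# Hang the hook-on basket in the soaking tub

### The arm

A 7-joint arm with a two-finger parallel gripper is mounted at the origin on the work surface. World frame = base frame: x ahead of the robot, y to its left, z up, the work surface at z = 0. Lengths are in m, angles in rad, forces in N, time in s.
With the tool pointing down it reaches from about 0.4 to 0.85 m from the base axis. Payload 10.4 kg.
Tool frame: the origin (TCP) lies on the centre line of the jaws, within the pads' length; the fingertips stand 25 mm ahead of it and the grasp point (between the pads) lies 6 mm ahead of it; x points along the fingers, z is the direction in which the jaws open and shut, and the axes are right-handed (so a half turn about x gives the same grasp; the last joint's range is limited). The gripper opens to 87 mm and grips with 3 to 60 N. Pads are 19 mm wide; open, the fingers measure 117 mm over their backs; the gripper's body (75 mm by 190 mm) begins 51 mm behind the grasp point.
Start: joints at [-1.286, 0.332, -0.065, 1.46, 0.022, 1.35, -0.088], TCP at [0.189, 0.596, 0.248] pointing down, gripper open.
Joint ranges: [-2.6, 2.6], [-0.5, 2.12], [-1.47, 1.34], [0.16, 2.42], [-1.27, 4.41], [0.06, 2.06], [-2.6, 2.6]. Speed limits (rad/s): [2.22, 2.22, 2.79, 2.79, 3.14, 3.14, 3.14].

### API

Orientations are given as a rotation vector (axis times angle).
In Python, from plant import manip gives the robot as it stands. The module is installed in compiled form; this text tells all that it offers.
- The arm moves only by the tool apply_moves, never from a script. Its argument "targets" is a list of rows, each a list of 3 entries, a list of its own where there are three numbers: the turn, a rotation vector about the world's x, y, z in rad, then the shift along the world's x, y, z in mm, then the finger opening in mm, from 0 to 87. In form: [[[ax, ay, az], [x, y, z], jaw], ...]. A call has 1 to 12 rows; each row is the pose to reach, as a shift and turn from the pose commanded when the call began; what a row does not reach only later rows make up. A row lasts 1/12 s, in which the tool goes at most 41.7 mm and 7.16 degrees, less where a joint would pass 70% of its speed; a pose out of reach is approached as far as the arm can. A call with a gripper value outside its range is refused whole. The fingers move at their own pace and stop on an object; "newtons" is the grip in N (left out, the last holds). Time passes only in rows, so rows that repeat a pose let the fingers close. It gives the time, the measured TCP pose, the force and the opening at its end, in the units of the state.
- manip.read_state(): the state, without advancing time (a new reading comes with each control period).
- manip.snapshot(name): name is "side" or "top"; returns a dict with "pixels" (384x512x3 uint8, red, green, blue), "mtx" (3x3 intrinsics, pixels), "R" (3x3) and "t" (3): a world point X has camera coordinates R X + t. Camera axes: x right, y down, z forward; pixel columns grow to the right and rows downward; lengths in m; the calibration is good to about 2 mm. A picture is of the moment at which its call begins. There is no depth.
- manip.sign_off(): hands the job in, once; it reports no verdict.
Trained networks look in a picture, given as the dict that the camera call returned (one of the last four; its "shot" number tells which), for a name from the list of things; names that differ only in an ending like _2 or _b are one class to them, and where a whole thing is asked for, a point or a joint stands for the part that bears it (a point fixed in the world has none). Each returns a list of dicts, best first, with "score" (0 to 1); they miss things now and then, are a little off and sometimes report something else, mostly with a low value. They report only what shows in the picture. A call takes as long as a camera call.
- manip.find_in(picture, target): "at" ([x, y, z] in m, in the coordinates of the camera as it stood for that picture, good to about 4 mm: the middle of the surface that is visible of it).
The state is a dict: "time": time; "qpos": joint angles; "qvel": joint speeds; "joint_torque": joint torques, N m; "eef_pos": TCP position; "ee_rot": TCP orientation; "wrist_force": force on the tool from outside, world axes, zero at the start; "ft_torque": the same for the moment, N m; "width": opening from 0.0 (shut) to 1.0 (fully open).
Only numpy, scipy, OpenCV 4.12 (cv2) and the standard library are available. Lean on these libraries where they do the work, as an engineer would, in place of code of your own. Each camera call takes 0.05 s, during which the arm holds its last target.

### The job

Pick up the steel hook-on basket by its black grip and hang it inside the empty white tub: bent lip over the outside of the long wall nearest the robot, near the middle of that wall, fully down on the rim. Then slide it along the rim to the robot's right until it is up against the tub's end wall, and let go. Work gently by feel, as the tub is never exactly where its tray suggests: never press hard on the tub or tray, and leave the other things alone.

Things in the scene. Friction and masses are not known exactly. Their poses are not given: they have to be found in the camera images.
- basket: Loose steel hook-on basket, 0.11 to 0.22 kg, upright on the table. Origin: centre of the underside of its open pocket (44 x 72 x 45 mm in x, y, z); z up. On its -x side a 3 mm back plate, 72 mm wide, rises from z = 0 to 89 mm, outer face at x = -22 mm. A 4 mm bridge on its top (underside z = 85 mm) leads to the bent lip.
- basket_slot (a point): Roof of the basket's slot, middle of the bridge's underside: basket x = -26, y = 0, z = 85 mm. The slot between back plate and lip is 8 mm wide in x and 23 mm deep, open downwards. Lip: 3 mm thick, 72 mm wide, on the slot's -x side (basket x = -33 to -30 mm), lower edge at basket z = 62 mm.
- basket_grip (a point): Point in the black grip block on top of the bridge: basket x = -26, y = 0, z = 120 mm. Block 12 mm thick in basket x, 40 mm wide in y, from z = 89 to 142 mm.
- tray: Grey open spill tray fixed to the table, 250 x 300 x 18 mm (x, y, z), floor 4 mm. Origin: centre of its underside; x away from the robot, y along its long side to the robot's left, z up. In it stands the empty white tub, square with it, outer size 180 x 260 x 110 mm, walls and floor 5 mm. The basket hung home has its origin 29 mm above this one and its x axis along the tray's x (pocket inside the tub).
- near_wall (a point): Where the top middle of the tub wall nearest the robot would be if the tub stood central in its tray: tray x = -87.5, y = 0, z = 114 mm (rim height, exact). The point belongs to the tray: the tub itself stands up to 22 mm nearer or farther along the tray's x, which is not measured and must be felt or seen. Wall 5 mm thick, upright. The tub's non-slip feet hold it still under gentle forces.
- right_end (a point): Middle of the top inner edge of the tub's end wall on the robot's right, along the tray's y: tray y = -125, z = 114 mm (exact in y; the tub has no play along y). The basket touches this wall when its origin is at tray y = -89 mm. The tub is hard: touch down on rim and walls at 15 mm/s or slower, or the impact may pass the 30 N it should never get.
- gel_bottle: Bystander: white gel bottle, 54 mm across, 150 mm tall, origin under its centre.
- cover_box: Bystander: cardboard box, 90 x 140 x 60 mm, origin under its centre.
- bowl: Bystander: steel bowl, 100 mm across, 45 mm tall, origin under its centre.

How it is judged:
By the outcome, as a careful person would: the job done as asked, in the order asked, and still so for the second after the job is handed in, with the robot touching nothing.
It also fails if it takes over 58 s, if anything falls off the work surface, if the arm or the gripper's body presses on something with over 40 N, if the wrist force passes 120 N, or if a joint passes its speed limit or range.

## Working session

There is one attempt and no reset: what is moved stays moved. The work goes in short steps, Python scripts to look and compute and a tool call to move; the robot and the scene stay as the last step left them, time stands still between calls to the robot, and variables do not carry over. Pictures are saved under pics/ and viewed, and the job is handed in when it is done.

Besides the shell and the picture viewer there is one more tool, called after "Request:" as name(argument=value, ...) on one line, values as JSON. apply_moves: Moves the arm, as the interface text tells. Its arguments: {"type":"object","properties":{"targets":{"type":"array","items":{"type":"array"}},"newtons":{"type":"number"}},"required":["targets"]}

```bash
mkdir -p pics
python3 - <<'E'
from plant import manip
import cv2,numpy as np
s=manip.read_state()
print({k:np.round(v,3).tolist() for k,v in s.items()})
for n in ["side","top"]:
    p=manip.snapshot(n)
    cv2.imwrite(f"pics/{n}0.png",p["pixels"][:,:,::-1])
    np.savez(f"{n}_cal.npz",mtx=p["mtx"],R=p["R"],t=p["t"])
    print(n,p["mtx"].round(1).tolist(),p["R"].round(3).tolist(),p["t"].round(3).tolist())
    for t in ["basket","basket_slot","basket_grip","tray","near_wall","right_end","gel_bottle","cover_box","bowl"]:
        for d in manip.find_in(p,t)[:2]:
            print(t,round(d["score"],2),(p["R"].T@(np.array(d["at"])-p["t"])).round(4))
print(manip.read_state()["time"])
E
```

```text
{'time': 0.0, 'qpos': [-1.286, 0.333, -0.065, 1.461, 0.022, 1.35, -0.089], 'qvel': [-0.001, -0.0, 0.0, 0.001, 0.001, -0.0, -0.001], 'joint_torque': [0.0, -62.327, 0.025, -38.988, -0.061, 0.04, 0.0], 'eef_pos': [0.189, 0.595, 0.247], 'ee_rot': [-0.98, 1.34, 0.979], 'wrist_force': [-0.042, 0.08, -0.678], 'ft_torque': [-0.037, 0.004, 0.048], 'width': 0.996}
side [[469.3, 0.0, 262.1], [0.0, 469.3, 187.8], [0.0, 0.0, 1.0]] [[0.999, -0.054, -0.001], [-0.041, -0.75, -0.66], [0.034, 0.659, -0.751]] [-0.602, 0.028, 1.251]
basket 0.73 [ 0.4557 -0.3205  0.0411]
basket_slot 0.77 [ 0.4533 -0.3305  0.0421]
basket_grip 0.68 [ 0.456  -0.3247  0.04  ]
basket_grip 0.67 [0.5788 0.1823 0.0298]
tray 0.68 [0.5778 0.1791 0.0281]
near_wall 0.85 [0.5769 0.18   0.0296]
right_end 0.93 [0.5751 0.181  0.0289]
gel_bottle 0.75 [ 0.495  -0.1195  0.0817]
gel_bottle 0.65 [ 0.4569 -0.3228  0.0395]
cover_box 0.57 [ 0.7273 -0.2648  0.0606]
bowl 0.87 [ 0.7297 -0.0582  0.02  ]
bowl 0.51 [ 0.4548 -0.331   0.0418]
top [[449.7, 0.0, 255.3], [0.0, 449.7, 192.9], [0.0, 0.0, 1.0]] [[0.022, -1.0, -0.005], [-0.984, -0.021, -0.176], [0.176, 0.009, -0.984]] [-0.081, 0.585, 1.032]
basket 0.87 [ 0.4759 -0.3266  0.0411]
basket 0.43 [0.5786 0.1897 0.0087]
basket_slot 0.63 [ 0.47   -0.3245  0.0396]
basket_grip 0.84 [ 0.4687 -0.3229  0.042 ]
tray 0.88 [0.5737 0.1894 0.0097]
near_wall 0.63 [0.5766 0.1868 0.0131]
right_end 0.68 [ 0.4711 -0.3212  0.0407]
right_end 0.59 [0.5782 0.1877 0.0094]
gel_bottle 0.62 [ 0.4893 -0.1004  0.1043]
cover_box 0.85 [ 0.7268 -0.2384  0.0623]
cover_box 0.31 [ 0.7347 -0.072   0.0206]
bowl 0.62 [ 0.7381 -0.0739  0.0217]
1.0
```

View pics/side0.png

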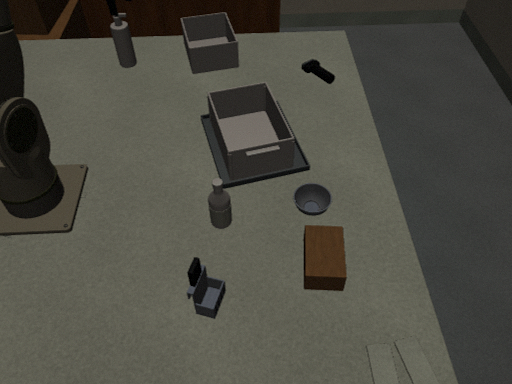

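View pics/top0.png

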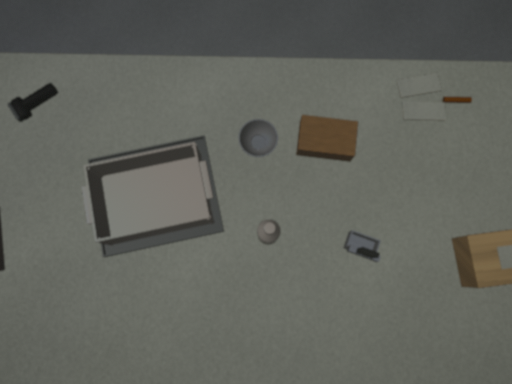

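The side view shows the basket at about (205,290), with its grip at (195,270). The tub and tray are at about (255,130). In the top view the basket is at (363,246) and the tub at (150,192), turned by roughly 8°. I'll enlarge these areas for detail.

Run:
```python
import cv2
def crop(n,x0,y0,x1,y1,f,o):
    im=cv2.imread(f"pics/{n}.png")[y0:y1,x0:x1]
    im=cv2.convertScaleAbs(im,alpha=1.6,beta=10)
    im=cv2.resize(im,None,fx=f,fy=f,interpolation=cv2.INTER_CUBIC)
    for i in range(0,x1-x0,10):
        cv2.putText(im,str(x0+i),(i*f,8),0,.3,(0,255,255),1); cv2.line(im,(i*f,10),(i*f,14),(0,255,255),1)
    for i in range(0,y1-y0,10):
        cv2.putText(im,str(y0+i),(0,i*f+3),0,.3,(0,255,255),1)
    cv2.imwrite(f"pics/{o}.png",im)
crop("top0",75,125,235,265,5,"top_tub")
crop("top0",335,220,395,270,12,"top_bas")
crop("side0",175,245,235,325,7,"side_bas")
crop("side0",190,75,320,195,5,"side_tub")
```

```text
(no output)
```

View pics/top_tub.png

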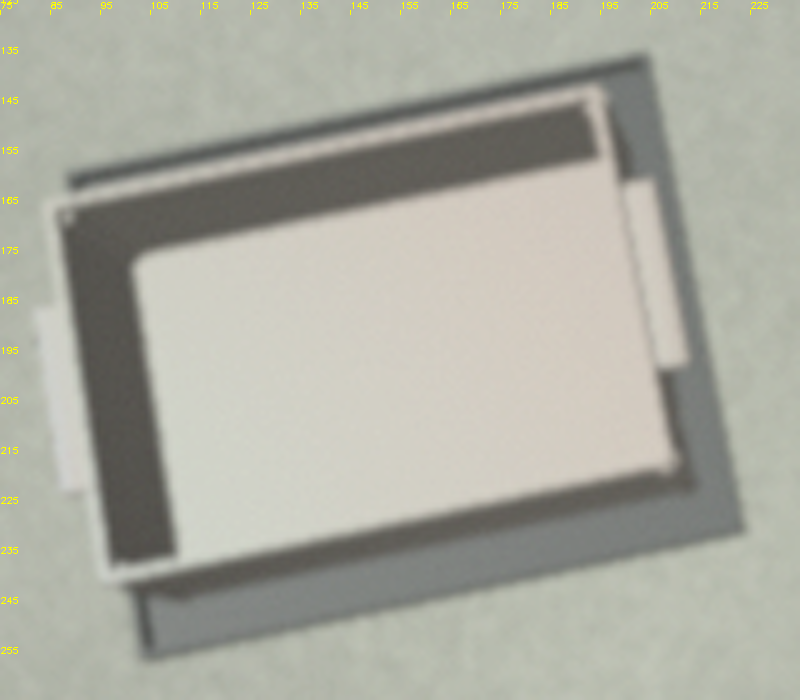

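View pics/top_bas.png

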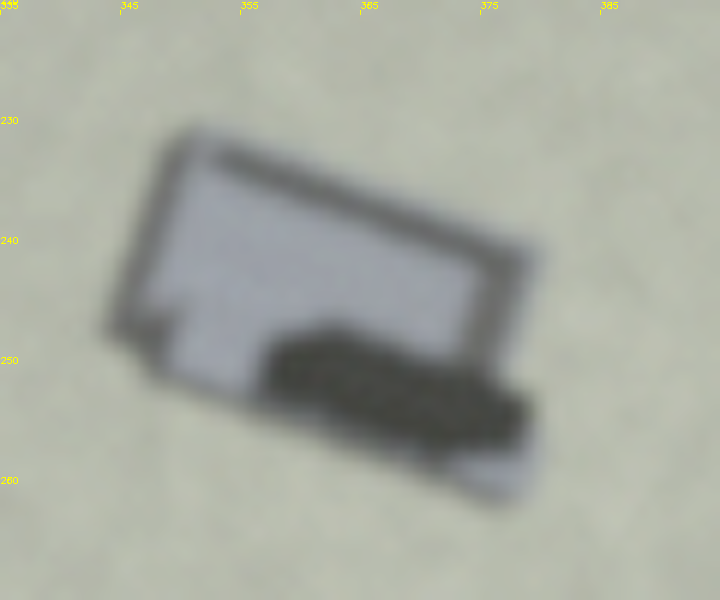

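View pics/side_bas.png

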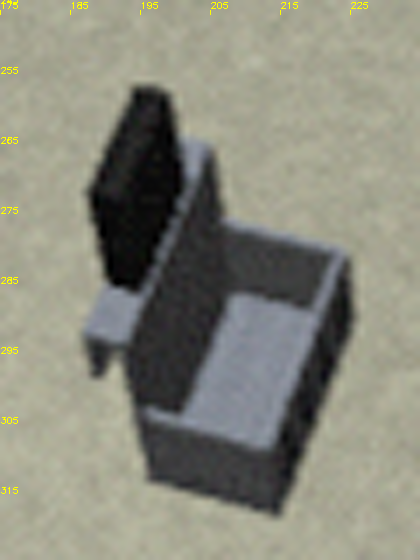

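View pics/side_tub.png

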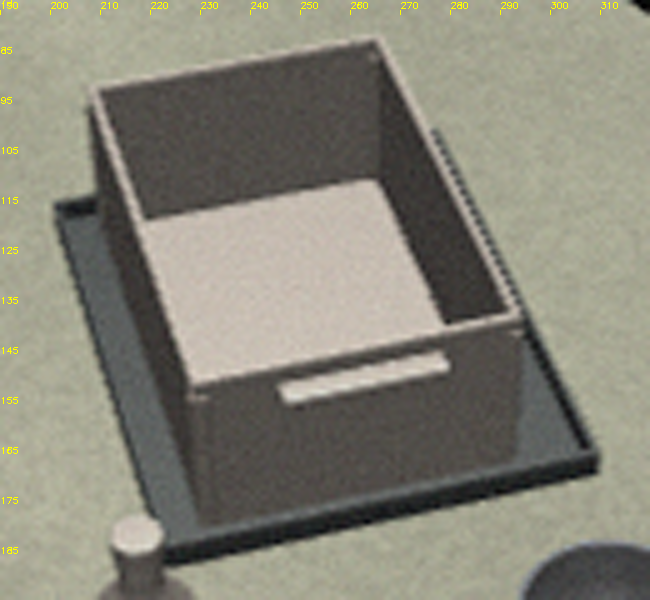

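```bash
cat > h.py <<'E'
import numpy as np
from scipy.optimize import least_squares
cal={n:dict(np.load(f"{n}_cal.npz")) for n in ("side","top")}
def proj(n,X):
    c=cal[n]; p=(c["R"]@np.atleast_2d(X).T).T+c["t"]; p=p@c["mtx"].T; return p[:,:2]/p[:,2:]
def rz(a): return np.array([[np.cos(a),-np.sin(a),0],[np.sin(a),np.cos(a),0],[0,0,1]])
def px(c,x0,y0,f): return (np.array(c)+.5)/f-.5+np.array([x0,y0])
E
python3 - <<'E'
from h import *
T=lambda *c:px(c,75,125,5); S=lambda *c:px(c,190,75,5)
tray=[("top",(125,-150,18),T(648,55)),("top",(-125,-150,18),T(745,530)),("top",(-125,150,18),T(145,655)),("top",(125,150,18),T(69,178)),
("side",(125,-150,18),S(598,455)),("side",(-125,150,18),S(55,207))]
tub=[("top",(90,130,114),T(47,203)),("top",(90,-130,114),T(603,88)),("top",(-90,-130,114),T(678,465)),("top",(-90,130,114),T(103,580)),
("side",(-90,130,114),S(93,90)),("side",(90,130,114),S(378,40)),("side",(90,-130,114),S(520,318)),("side",(-90,-130,114),S(193,388))]
def f(p,use=("top","side"),full=False):
    r=[]
    for L,dx in((tray,0),(tub,p[3])):
        for n,X,u in L:
            if n not in use: continue
            W=rz(p[2])@(np.array(X)/1000+[dx,0,0])+[p[0],p[1],0]
            r.append((proj(n,W)[0]-u))
    return np.array(r) if full else np.ravel(r)
for use in (("top","side"),("top",),("side",)):
    s=least_squares(f,[.58,.18,.15,.0],args=(use,),loss="soft_l1"); print(use,s.x.round(4),np.abs(s.fun).max().round(2))
print(f(least_squares(f,[.58,.18,.15,.0]).x,full=True).round(1).tolist())
T=lambda *c:px(c,335,220,12); S=lambda *c:px(c,175,245,7)
B=[("top",(22,36,45),T(190,128)),("top",(22,-36,45),T(540,243)),("top",(-22,36,45),T(108,330)),("top",(-33,36,89),T(152,380)),("top",(-33,-36,89),T(514,502)),
("side",(22,-36,45),S(275,447)),("side",(22,36,45),S(348,252)),("side",(-22,-36,45),S(140,406)),("side",(22,-36,0),S(279,515)),("side",(-22,-36,0),S(150,480)),("side",(-33,-36,89),S(85,332)),("side",(-19,36,89),S(212,146)),("side",(-20,-20,89),S(135,292)),("side",(-32,-20,89),S(108,280))]
def g(p,use=("top","side"),full=False):
    r=[]
    for n,X,u in B:
        if n not in use: continue
        W=rz(p[2])@(np.array(X)/1000)+[p[0],p[1],0]
        r.append(proj(n,W)[0]-u)
    return np.array(r) if full else np.ravel(r)
for use in (("top","side"),("top",),("side",)):
    s=least_squares(g,[.47,-.32,-.3],args=(use,),loss="soft_l1"); print(use,s.x.round(4),np.abs(s.fun).max().round(2), "grip",(rz(s.x[2])@[-.026,0,.12]+[s.x[0],s.x[1],0]).round(4))
    if len(use)==2: print(g(s.x,full=True).round(1).tolist())
E
```

```text
('top', 'side') [ 0.5833  0.181   0.232  -0.0087] 1.27
('top',) [ 0.5835  0.1814  0.232  -0.0087] 1.17
('side',) [ 0.5827  0.1791  0.2327 -0.0087] 1.47
[[0.8, -0.5], [0.6, 0.5], [-0.5, 1.2], [-0.1, -1.1], [0.8, -0.1], [-0.5, -1.2], [0.2, -0.3], [0.1, -0.2], [-0.1, -0.1], [0.5, 1.1], [-1.2, -0.7], [1.0, -1.2], [0.9, 0.1], [-0.2, -0.4]]
('top', 'side') [ 0.4707 -0.3256 -0.3236] 1.85 grip [ 0.446  -0.3173  0.12  ]
[[0.7, -0.3], [0.4, 0.4], [1.9, 0.3], [0.4, -0.4], [0.6, 0.3], [-0.4, -0.5], [-0.0, -1.5], [-0.7, 0.3], [0.6, -0.6], [0.2, -0.5], [-0.2, -0.5], [0.1, -1.3], [1.4, 0.0], [-0.2, 0.4]]
('top',) [ 0.4709 -0.3239 -0.3148] 1.15 grip [ 0.4461 -0.3158  0.12  ]
('side',) [ 0.4708 -0.3269 -0.3371] 1.31 grip [ 0.4462 -0.3183  0.12  ]
```

```bash
cat >> h.py <<'E'
from scipy.spatial.transform import Rotation as Ro
def st(pr=True):
    from plant import manip
    s=manip.read_state(); M=Ro.from_rotvec(s["ee_rot"]).as_matrix()
    if pr: print("t",round(s["time"],2),"tcp",np.round(s["eef_pos"],4),"zaxis",M[:,2].round(3),"xaxis",M[:,0].round(3),"yaw z",round(float(np.arctan2(M[1,2],M[0,2])),4),"F",np.round(s["wrist_force"],2),"M",np.round(s["ft_torque"],3),"w",round(s["width"],3),"q",np.round(s["qpos"],2))
    return s
E
python3 -c "
from h import *
st()"
```

```text
t 1.0 tcp [0.1893 0.5957 0.2476] zaxis [0.303 0.953 0.   ] xaxis [-0.  0. -1.] yaw z 1.263 F [-0.57  0.08 -0.22] M [ 0.001 -0.022 -0.053] w 0.998 q [-1.29  0.33 -0.06  1.46  0.02  1.35 -0.09]
```

Request:
apply_moves(targets=[[[0, 0, -0.03], [12, -15, 0], 87], [[0, 0, -0.08], [34, -42, 0], 87], [[0, 0, -0.15], [58, -74, 0], 87], [[0, 0, -0.22], [84, -106, 0], 87], [[0, 0, -0.3], [110, -139, 0], 87], [[0, 0, -0.38], [136, -171, 0], 87], [[0, 0, -0.46], [160, -203, 0], 87], [[0, 0, -0.54], [186, -236, 0], 87], [[0, 0, -0.62], [212, -268, 0], 87], [[0, 0, -0.7], [238, -300, 0], 87], [[0, 0, -0.78], [262, -332, 0], 87], [[0, 0, -0.85], [280, -360, 0], 87]], newtons=15)

```text
time: 2.0
eef_pos: [0.471, 0.2329, 0.2479]
ee_rot: [-0.319, 1.546, 0.319]
wrist_force: [0.7, 1.0, 0.1]
width: 0.999
```

```bash
python3 -c "
from h import *
st()"
```

```text
t 2.0 tcp [0.471  0.2329 0.2479] zaxis [0.918 0.396 0.001] xaxis [ 0.001  0.    -1.   ] yaw z 0.4071 F [0.68 1.01 0.06] M [ 0.013  0.017 -0.007] w 0.999 q [-0.83  0.11  0.31  1.74 -0.03  1.3  -0.11]
```

Request:
apply_moves(targets=[[[0, 0, -0.05], [0, -38, 0], 87], [[0, 0, -0.11], [0, -79, 0], 87], [[0, 0, -0.17], [0, -120, 0], 87], [[0, 0, -0.24], [0, -161, 0], 87], [[0, 0, -0.3], [0, -202, 0], 87], [[0, 0, -0.37], [0, -243, 0], 87], [[0, 0, -0.44], [0, -284, 0], 87], [[0, 0, -0.5], [-3, -325, 0], 87], [[0, 0, -0.57], [-6, -366, 0], 87], [[0, 0, -0.63], [-10, -407, 0], 87], [[0, 0, -0.7], [-14, -448, 0], 87], [[0, 0, -0.737], [-18, -480, 0], 87]])

```text
time: 3.0
eef_pos: [0.4504, -0.2476, 0.2481]
ee_rot: [0.258, 1.554, -0.259]
wrist_force: [1.0, 0.5, 0.5]
width: 0.998
```

Request:
apply_moves(targets=[[[0, 0, 0], [-2, -30, 0], 87], [[0, 0, 0], [-4, -55, 0], 87], [[0, 0, 0], [-5, -70, 0], 87], [[0, 0, 0], [-5, -72, -15], 87], [[0, 0, 0], [-5, -72, -30], 87], [[0, 0, 0], [-5, -72, -40], 87], [[0, 0, 0], [-5, -72, -40], 87], [[0, 0, 0], [-5, -72, -40], 87]])

```text
time: 3.67
eef_pos: [0.4463, -0.316, 0.2076]
ee_rot: [0.254, 1.556, -0.254]
wrist_force: [0.3, 0.1, 0.5]
width: 0.998
```

```bash
python3 -c "
from h import *
s=st()
from plant import manip
import cv2
ims=[]
for n,(x0,y0) in (('side',(130,200)),('top',(310,190))):
    p=manip.snapshot(n)['pixels'][y0:y0+125,x0:x0+130,::-1]; ims.append(cv2.resize(cv2.convertScaleAbs(p,alpha=1.5),None,fx=3,fy=3,interpolation=2))
cv2.imwrite('pics/pre.png',np.hstack(ims))
"
```

```text
t 3.67 tcp [ 0.4463 -0.316   0.2076] zaxis [ 0.948 -0.318 -0.001] xaxis [-0.001  0.    -1.   ] yaw z -0.3236 F [0.28 0.07 0.52] M [-0.125  0.065 -0.018] w 0.998 q [-0.2   0.23  0.85  1.76 -0.19  1.23  0.37]
```

View pics/pre.png

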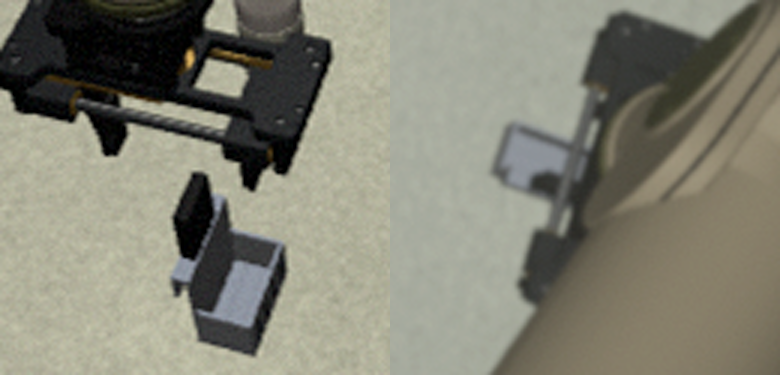

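The left (side) panel shows the open jaws straddling the line above the black grip, at about (192,215). I'll go down and close.

Request:
apply_moves(targets=[[[0, 0, 0], [0, -1, -12], 87], [[0, 0, 0], [0, -1, -28], 87], [[0, 0, 0], [0, -1, -44], 87], [[0, 0, 0], [0, -1, -60], 87], [[0, 0, 0], [0, -1, -74], 87], [[0, 0, 0], [0, -1, -82], 87], [[0, 0, 0], [0, -1, -85], 60], [[0, 0, 0], [0, -1, -85], 45], [[0, 0, 0], [0, -1, -85], 35], [[0, 0, 0], [0, -1, -85], 28], [[0, 0, 0], [0, -1, -85], 22], [[0, 0, 0], [0, -1, -85], 17]])

```text
time: 4.77
eef_pos: [0.4466, -0.3175, 0.1231]
ee_rot: [0.254, 1.555, -0.254]
wrist_force: [0.1, 0.4, 0.4]
width: 0.629
```

Request:
apply_moves(targets=[[[0, 0, 0], [0, 0, 0], 14], [[0, 0, 0], [0, 0, 0], 11], [[0, 0, 0], [0, 0, 0], 5], [[0, 0, 0], [0, 0, 0], 2], [[0, 0, 0], [0, 0, 0], 0], [[0, 0, 0], [0, 0, 0], 0], [[0, 0, 0], [0, 0, 0], 0], [[0, 0, 0], [0, 0, 0], 0]], newtons=30)

```text
time: 5.43
eef_pos: [0.4462, -0.3172, 0.1224]
ee_rot: [0.254, 1.556, -0.254]
wrist_force: [0.4, 0.7, -2.0]
width: 0.136
```

```bash
python3 -c "
from h import *
s=st()"
```

```text
t 5.43 tcp [ 0.4462 -0.3172  0.1224] zaxis [ 0.948 -0.318 -0.   ] xaxis [-0.  0. -1.] yaw z -0.324 F [ 0.43  0.66 -2.04] M [-0.081  0.108  0.032] w 0.136 q [-0.14  0.34  0.81  1.85 -0.28  1.07  0.45]
```

Gripped: the opening reads 11.8 mm on the 12 mm block. Next I lift and carry.

Request:
apply_moves(targets=[[[0, 0, 0], [0, 0, 3], 0], [[0, 0, 0], [0, 0, 10], 0], [[0, 0, 0], [0, 0, 24], 0], [[0, 0, 0], [0, 0, 42], 0], [[0, 0, 0], [0, 0, 62], 0], [[0, 0, 0], [0, 0, 84], 0], [[0, 0, 0], [0, 0, 106], 0], [[0, 0, 0], [0, 0, 128], 0], [[0, 0, 0], [0, 0, 150], 0], [[0, 0, 0], [0, 0, 168], 0], [[0, 0, 0], [0, 0, 181], 0], [[0, 0, 0], [0, 0, 188], 0]])

```text
time: 6.43
eef_pos: [0.4465, -0.3179, 0.3129]
ee_rot: [0.254, 1.553, -0.255]
wrist_force: [0.5, -0.8, -1.8]
width: 0.138
```

Request:
apply_moves(targets=[[[0, 0, 0.01], [0, 8, 0], 0], [[0, 0, 0.04], [0, 26, 0], 0], [[0, 0, 0.08], [0, 50, 0], 0], [[0, 0, 0.13], [0, 80, 0], 0], [[0, 0, 0.18], [0, 112, 0], 0], [[0, 0, 0.23], [0, 146, 0], 0], [[0, 0, 0.28], [0, 180, 0], 0], [[0, 0, 0.33], [3, 214, 0], 0], [[0, 0, 0.38], [8, 248, 0], 0], [[0, 0, 0.43], [14, 282, 0], 0], [[0, 0, 0.47], [21, 314, 0], 0], [[0, 0, 0.5], [28, 344, 0], 0]])

```text
time: 7.43
eef_pos: [0.4736, 0.0291, 0.3098]
ee_rot: [-0.141, 1.567, 0.141]
wrist_force: [1.2, -0.5, -1.5]
width: 0.139
```

```bash
python3 -c "
from h import *
s=st()"
```

```text
t 7.43 tcp [0.4736 0.0291 0.3098] zaxis [ 0.984  0.179 -0.001] xaxis [-0.001  0.    -1.   ] yaw z 0.1799 F [ 1.23 -0.48 -1.45] M [-0.136  0.016  0.011] w 0.139 q [-0.64 -0.06  0.47  1.76  0.03  1.43  0.  ]
```

Request:
apply_moves(targets=[[[0, 0, 0.01], [5, 28, 0], 0], [[0, 0, 0.02], [10, 54, 0], 0], [[0, 0, 0.03], [14, 80, 0], 0], [[0, 0, 0.045], [18, 104, 0], 0], [[0, 0, 0.056], [21, 122, 0], 0], [[0, 0, 0.056], [23, 132, 0], 0], [[0, 0, 0.056], [23, 132, -15], 0], [[0, 0, 0.056], [23, 132, -30], 0], [[0, 0, 0.056], [23, 132, -40], 0], [[0, 0, 0.056], [23, 132, -45], 0], [[0, 0, 0.056], [23, 132, -45], 0], [[0, 0, 0.056], [23, 132, -45], 0]])

```text
time: 8.43
eef_pos: [0.4975, 0.1583, 0.266]
ee_rot: [-0.182, 1.563, 0.182]
wrist_force: [-0.6, 0.3, -0.7]
width: 0.134
```

```bash
cat > look.py <<'E'
from h import *
import sys,cv2
from plant import manip
st()
ims=[]
for n,(x0,y0) in (('side',(170,50)),('top',(70,130))):
    p=manip.snapshot(n)['pixels'][y0:y0+135,x0:x0+160,::-1]; ims.append(cv2.resize(cv2.convertScaleAbs(p,alpha=1.5),None,fx=5 if n=='side' else 2,fy=5 if n=='side' else 2,interpolation=2)[:600])
cv2.imwrite(f'pics/{sys.argv[1]}.png',ims[0]); cv2.imwrite(f'pics/{sys.argv[1]}_top.png',ims[1])
E
python3 look.py hov
```

```text
t 8.43 tcp [0.4975 0.1583 0.266 ] zaxis [0.973 0.229 0.   ] xaxis [ 0.  0. -1.] yaw z 0.2313 F [-0.61  0.34 -0.75] M [-0.07   0.085  0.02 ] w 0.134 q [-0.74  0.09  0.37  1.72 -0.03  1.34 -0.13]
```

View pics/hov.png

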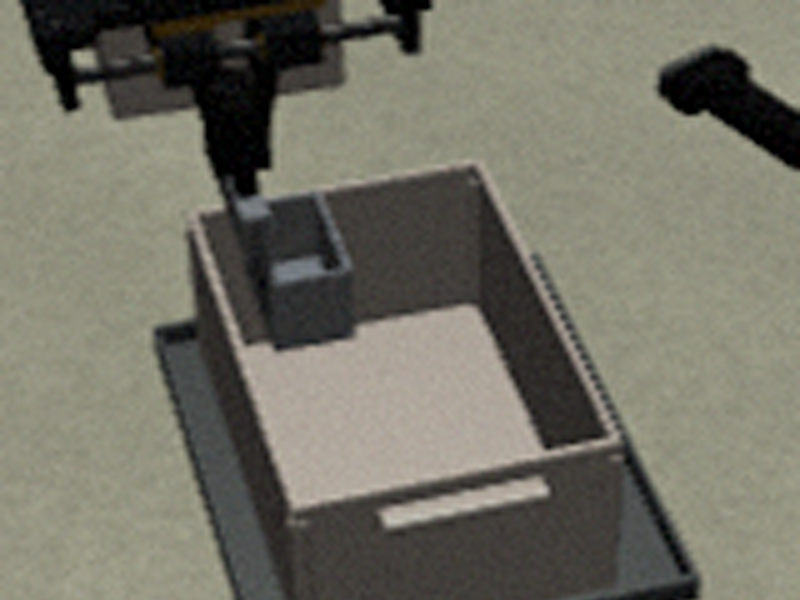

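View pics/hov_top.png

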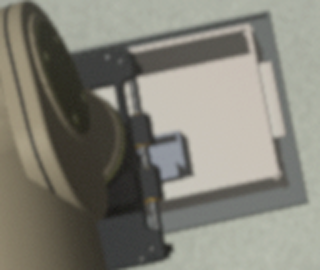

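The side view shows the basket level over the tub, just inside the near wall, with its back plate at about (250,250). I'll lower it, going slowly as it crosses the rim.

Request:
apply_moves(targets=[[[0, 0, 0], [0, 0, -10], 0], [[0, 0, 0], [0, 0, -20], 0], [[0, 0, 0], [0, 0, -25], 0], [[0, 0, 0], [0, 0, -27], 0], [[0, 0, 0], [0, 0, -28.2], 0], [[0, 0, 0], [0, 0, -29.4], 0], [[0, 0, 0], [0, 0, -30.6], 0], [[0, 0, 0], [0, 0, -31.8], 0], [[0, 0, 0], [0, 0, -33], 0], [[0, 0, 0], [0, 0, -34.2], 0], [[0, 0, 0], [0, 0, -36], 0], [[0, 0, 0], [0, 0, -38], 0]])

```text
time: 9.53
eef_pos: [0.4974, 0.1587, 0.2275]
ee_rot: [-0.182, 1.563, 0.182]
wrist_force: [0.8, 1.7, -1.4]
width: 0.134
```

Request:
apply_moves(targets=[[[0, 0, 0], [0, 0, -4], 0], [[0, 0, 0], [0, 0, -10], 0], [[0, 0, 0], [0, 0, -17], 0], [[0, 0, 0], [0, 0, -24], 0], [[0, 0, 0], [0, 0, -31], 0], [[0, 0, 0], [0, 0, -37], 0], [[0, 0, 0], [0, 0, -41], 0], [[0, 0, 0], [0, 0, -43], 0], [[0, 0, 0], [0, 0, -43], 0], [[0, 0, 0], [0, 0, -43], 0]])

```text
time: 10.37
eef_pos: [0.4975, 0.1587, 0.1847]
ee_rot: [-0.182, 1.563, 0.182]
wrist_force: [-0.2, 0.8, -1.1]
width: 0.134
```

```bash
python3 look.py in1
```

```text
t 10.37 tcp [0.4975 0.1587 0.1847] zaxis [0.973 0.23  0.   ] xaxis [ 0.  0. -1.] yaw z 0.2319 F [-0.18  0.8  -1.08] M [-0.099  0.145  0.004] w 0.134 q [-0.73  0.15  0.37  1.83 -0.06  1.17 -0.11]
```

View pics/in1.png

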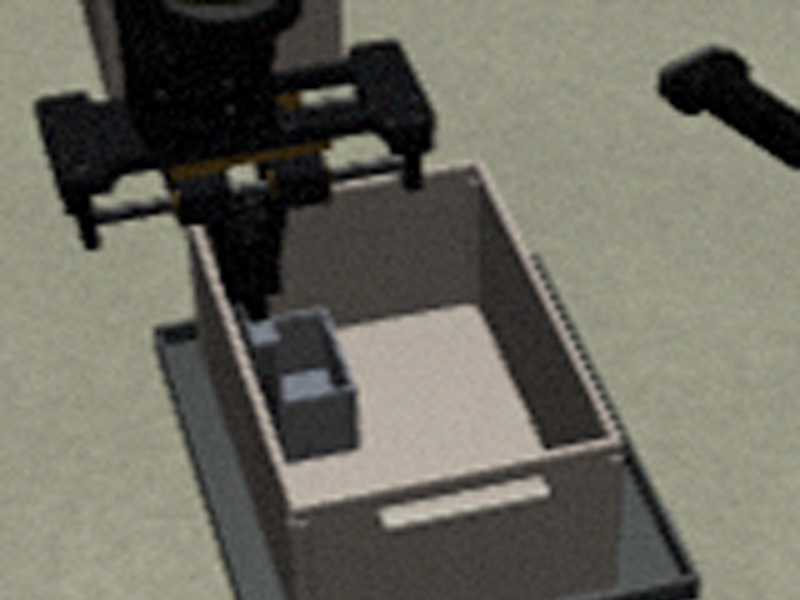

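The pocket is inside the tub and the lip is just above the rim. Now I feel toward the near wall along tray -x, which is (-0.973,-0.230).

Request:
apply_moves(targets=[[[0, 0, 0], [-0.8, -0.2, 0], 0], [[0, 0, 0], [-1.6, -0.4, 0], 0], [[0, 0, 0], [-2.4, -0.6, 0], 0], [[0, 0, 0], [-3.2, -0.75, 0], 0], [[0, 0, 0], [-4, -0.95, 0], 0], [[0, 0, 0], [-4.8, -1.15, 0], 0], [[0, 0, 0], [-5.4, -1.25, 0], 0], [[0, 0, 0], [-5.8, -1.35, 0], 0], [[0, 0, 0], [-5.8, -1.35, 0], 0]])

```text
time: 11.22
eef_pos: [0.4915, 0.1573, 0.1846]
ee_rot: [-0.182, 1.563, 0.182]
wrist_force: [-0.2, -0.6, -1.4]
width: 0.137
```

Request:
apply_moves(targets=[[[0, 0, 0], [-0.4, -0.1, 0], 0], [[0, 0, 0], [-0.8, -0.2, 0], 0], [[0, 0, 0], [-1.2, -0.3, 0], 0], [[0, 0, 0], [-1.2, -0.3, 0], 0]])

```text
time: 11.55
eef_pos: [0.4903, 0.157, 0.1846]
ee_rot: [-0.182, 1.563, 0.182]
wrist_force: [0.2, 0.9, -1.7]
width: 0.139
```

```bash
cat >> h.py <<'E'
def tr():
    s=st(); p=s["eef_pos"]; d=np.array([p[0]-.5833,p[1]-.181,p[2]]); R=rz(.232)
    print("tray-frame tcp mm",(R.T@d*1000).round(2),"F",(R.T@s["wrist_force"]).round(2))
E
python3 -c "
from h import *
tr()"
```

```text
t 11.55 tcp [0.4903 0.157  0.1846] zaxis [0.973 0.23  0.   ] xaxis [ 0.  0. -1.] yaw z 0.232 F [ 0.21  0.86 -1.67] M [-0.105  0.095 -0.02 ] w 0.139 q [-0.74  0.13  0.37  1.85 -0.05  1.17 -0.12]
tray-frame tcp mm [-96.05  -1.98 184.57] F [ 0.4   0.79 -1.67]
```

Request:
apply_moves(targets=[[[0, 0, 0], [-0.4, -0.1, 0], 0], [[0, 0, 0], [-0.8, -0.2, 0], 0], [[0, 0, 0], [-0.8, -0.2, 0], 0]])

```text
time: 11.8
eef_pos: [0.4895, 0.1568, 0.1845]
ee_rot: [-0.182, 1.563, 0.182]
wrist_force: [0.1, 0.2, -2.5]
width: 0.135
```

Request:
apply_moves(targets=[[[0, 0, 0], [-0.4, -0.1, 0], 0], [[0, 0, 0], [-0.8, -0.2, 0], 0], [[0, 0, 0], [-0.8, -0.2, 0], 0]])

```text
time: 12.05
eef_pos: [0.4887, 0.1566, 0.1846]
ee_rot: [-0.182, 1.563, 0.182]
wrist_force: [-0.2, 0.5, -2.0]
width: 0.135
```

```bash
python3 -c "
from h import *
tr()"
```

```text
t 12.05 tcp [0.4887 0.1566 0.1846] zaxis [0.973 0.23  0.   ] xaxis [ 0.  0. -1.] yaw z 0.232 F [-0.2   0.53 -1.97] M [-0.1    0.056  0.033] w 0.135 q [-0.74  0.13  0.37  1.86 -0.05  1.17 -0.12]
tray-frame tcp mm [-97.65  -2.02 184.59] F [-0.07  0.56 -1.97]
```

Request:
apply_moves(targets=[[[0, 0, 0], [-0.4, -0.1, 0], 0], [[0, 0, 0], [-0.6, -0.15, 0], 0], [[0, 0, 0], [-0.6, -0.15, 0], 0]])

```text
time: 12.3
eef_pos: [0.4885, 0.1566, 0.1847]
ee_rot: [-0.182, 1.562, 0.182]
wrist_force: [3.3, 0.9, -4.3]
width: 0.14
```

Request:
apply_moves(targets=[[[0, 0, 0], [-0.4, -0.1, 0], 0], [[0, 0, 0], [-0.6, -0.15, 0], 0], [[0, 0, 0], [-0.6, -0.15, 0], 0]])

```text
time: 12.55
eef_pos: [0.4883, 0.1565, 0.1848]
ee_rot: [-0.182, 1.561, 0.182]
wrist_force: [6.0, 1.2, -5.4]
width: 0.137
```

```bash
python3 -c "
from h import *
tr()"
```

```text
t 12.55 tcp [0.4883 0.1565 0.1848] zaxis [0.973 0.23  0.002] xaxis [ 0.002  0.001 -1.   ] yaw z 0.2321 F [ 5.97  1.24 -5.44] M [ 0.243 -1.501  0.146] w 0.137 q [-0.74  0.13  0.37  1.86 -0.05  1.16 -0.12]
tray-frame tcp mm [-98.04  -2.02 184.85] F [ 6.09 -0.17 -5.44]
```

Contact at TCP tray x of about -97.6, at roughly 4.5 N/mm. That agrees with the vision estimate, so the slot is centred at about -96.1. I'll back off 2.7 mm and lower.

Request:
apply_moves(targets=[[[0, 0, 0], [1, 0.25, 0], 0], [[0, 0, 0], [2, 0.5, 0], 0], [[0, 0, 0], [2.7, 0.65, 0], 0], [[0, 0, 0], [2.7, 0.65, -1], 0], [[0, 0, 0], [2.7, 0.65, -2], 0], [[0, 0, 0], [2.7, 0.65, -3], 0], [[0, 0, 0], [2.7, 0.65, -4], 0], [[0, 0, 0], [2.7, 0.65, -5], 0], [[0, 0, 0], [2.7, 0.65, -6], 0], [[0, 0, 0], [2.7, 0.65, -7], 0], [[0, 0, 0], [2.7, 0.65, -8], 0], [[0, 0, 0], [2.7, 0.65, -8], 0]])

```text
time: 13.55
eef_pos: [0.4901, 0.1569, 0.1763]
ee_rot: [-0.182, 1.563, 0.182]
wrist_force: [-0.0, -0.4, -2.0]
width: 0.14
```

```bash
python3 -c "
from h import *
tr()"
```

```text
t 13.55 tcp [0.4901 0.1569 0.1763] zaxis [ 0.973  0.23  -0.   ] xaxis [-0. -0. -1.] yaw z 0.232 F [-0.04 -0.4  -2.02] M [-0.154  0.032  0.001] w 0.14 q [-0.74  0.14  0.37  1.86 -0.06  1.15 -0.12]
tray-frame tcp mm [-96.21  -2.01 176.34] F [-0.13 -0.39 -2.02]
```

Request:
apply_moves(targets=[[[0, 0, 0], [0, 0, -0.8], 0], [[0, 0, 0], [0, 0, -1.6], 0], [[0, 0, 0], [0, 0, -2.4], 0], [[0, 0, 0], [0, 0, -3.2], 0], [[0, 0, 0], [0, 0, -3.6], 0]])

```text
time: 13.97
eef_pos: [0.4902, 0.1569, 0.1728]
ee_rot: [-0.182, 1.563, 0.182]
wrist_force: [-0.1, 0.1, -1.3]
width: 0.132
```

```bash
python3 -c "
from h import *
tr()"
```

```text
t 13.97 tcp [0.4902 0.1569 0.1728] zaxis [ 0.973  0.23  -0.   ] xaxis [-0. -0. -1.] yaw z 0.232 F [-0.06  0.1  -1.27] M [-0.053  0.05  -0.014] w 0.132 q [-0.74  0.14  0.37  1.86 -0.06  1.14 -0.12]
tray-frame tcp mm [-96.15  -2.02 172.85] F [-0.04  0.12 -1.27]
```

Request:
apply_moves(targets=[[[0, 0, 0], [0, 0, -0.8], 0], [[0, 0, 0], [0, 0, -1.6], 0], [[0, 0, 0], [0, 0, -2.4], 0], [[0, 0, 0], [0, 0, -3.2], 0], [[0, 0, 0], [0, 0, -4], 0]])

```text
time: 14.38
eef_pos: [0.4902, 0.157, 0.1689]
ee_rot: [-0.182, 1.563, 0.182]
wrist_force: [-0.8, 0.4, -1.5]
width: 0.139
```

Request:
apply_moves(targets=[[[0, 0, 0], [0, 0, -1], 0], [[0, 0, 0], [0, 0, -2], 0], [[0, 0, 0], [0, 0, -3], 0], [[0, 0, 0], [0, 0, -4], 0], [[0, 0, 0], [0, 0, -5], 0], [[0, 0, 0], [0, 0, -6], 0]])

```text
time: 14.88
eef_pos: [0.4902, 0.1569, 0.1629]
ee_rot: [-0.182, 1.563, 0.182]
wrist_force: [0.4, -0.6, -2.2]
width: 0.135
```

```bash
python3 look.py low; python3 -c "
from h import *
tr()"
```

```text
t 14.88 tcp [0.4902 0.1569 0.1629] zaxis [0.973 0.23  0.   ] xaxis [ 0.  0. -1.] yaw z 0.232 F [ 0.45 -0.6  -2.18] M [-0.083  0.024  0.06 ] w 0.135 q [-0.74  0.16  0.37  1.88 -0.06  1.12 -0.11]
t 14.98 tcp [0.4902 0.1569 0.1628] zaxis [ 0.973  0.23  -0.   ] xaxis [-0. -0. -1.] yaw z 0.2321 F [-0.4  -0.25 -1.76] M [-0.076  0.066 -0.013] w 0.133 q [-0.74  0.16  0.37  1.88 -0.06  1.12 -0.11]
tray-frame tcp mm [-96.19  -2.01 162.8 ] F [-0.45 -0.15 -1.76]
```

View pics/low.png

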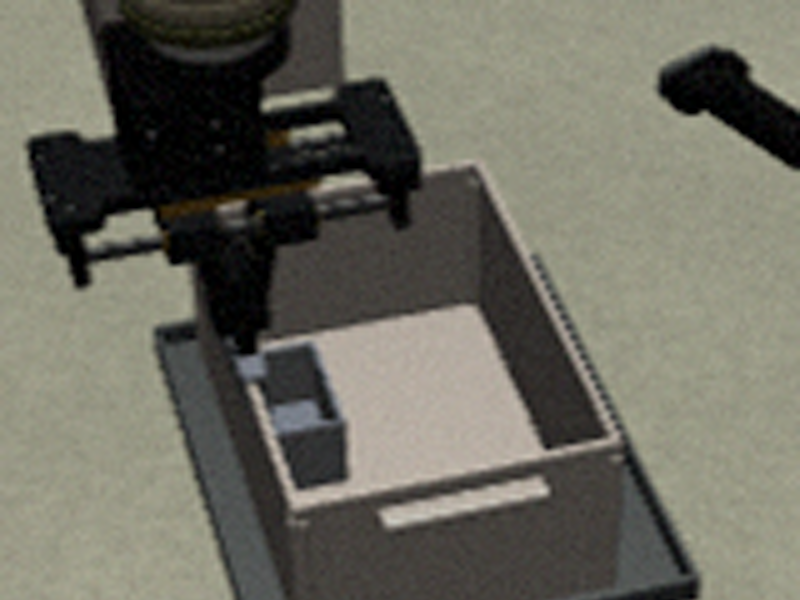

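The bridge at about (248,368) straddles the rim, with no contact force. I'll lower to the seat.

Request:
apply_moves(targets=[[[0, 0, 0], [0, 0, -1], 0], [[0, 0, 0], [0, 0, -2], 0], [[0, 0, 0], [0, 0, -3], 0], [[0, 0, 0], [0, 0, -4], 0], [[0, 0, 0], [0, 0, -5], 0], [[0, 0, 0], [0, 0, -6], 0], [[0, 0, 0], [0, 0, -7], 0], [[0, 0, 0], [0, 0, -8], 0], [[0, 0, 0], [0, 0, -9], 0]])

```text
time: 15.73
eef_pos: [0.4902, 0.157, 0.1539]
ee_rot: [-0.182, 1.563, 0.182]
wrist_force: [-0.2, 0.1, -0.7]
width: 0.14
```

Request:
apply_moves(targets=[[[0, 0, 0], [0, 0, -0.5], 0], [[0, 0, 0], [0, 0, -1], 0], [[0, 0, 0], [0, 0, -1.5], 0], [[0, 0, 0], [0, 0, -1.5], 0]])

```text
time: 16.07
eef_pos: [0.4902, 0.157, 0.1524]
ee_rot: [-0.182, 1.563, 0.182]
wrist_force: [-0.1, -0.1, -1.3]
width: 0.136
```

Request:
apply_moves(targets=[[[0, 0, 0], [0, 0, -0.5], 0], [[0, 0, 0], [0, 0, -1], 0], [[0, 0, 0], [0, 0, -1], 0]])

```text
time: 16.32
eef_pos: [0.4902, 0.1569, 0.1514]
ee_rot: [-0.182, 1.563, 0.182]
wrist_force: [0.0, 0.0, -2.9]
width: 0.136
```

```bash
python3 -c "
from h import *
tr()"
```

```text
t 16.32 tcp [0.4902 0.1569 0.1514] zaxis [0.973 0.23  0.   ] xaxis [ 0.  0. -1.] yaw z 0.2319 F [ 0.03  0.   -2.86] M [-0.097  0.087 -0.026] w 0.136 q [-0.73  0.17  0.37  1.89 -0.07  1.1  -0.11]
tray-frame tcp mm [-96.14  -2.03 151.4 ] F [ 0.03 -0.   -2.86]
```

Request:
apply_moves(targets=[[[0, 0, 0], [0, 0, -0.4], 0], [[0, 0, 0], [0, 0, -0.8], 0], [[0, 0, 0], [0, 0, -0.8], 0]])

```text
time: 16.57
eef_pos: [0.4903, 0.157, 0.1512]
ee_rot: [-0.182, 1.563, 0.182]
wrist_force: [-3.1, -1.3, 6.0]
width: 0.135
```

Request:
apply_moves(targets=[[[0, 0, 0], [0, 0, -0.4], 0], [[0, 0, 0], [0, 0, -0.6], 0], [[0, 0, 0], [0, 0, -0.6], 0]])

```text
time: 16.82
eef_pos: [0.4903, 0.157, 0.1512]
ee_rot: [-0.182, 1.563, 0.183]
wrist_force: [-5.6, -2.0, 11.1]
width: 0.141
```

```bash
python3 -c "
from h import *
tr()"
```

```text
t 16.82 tcp [0.4903 0.157  0.1512] zaxis [0.973 0.23  0.   ] xaxis [ 0.     0.001 -1.   ] yaw z 0.232 F [-5.64 -2.02 11.1 ] M [-0.602  1.451 -0.002] w 0.141 q [-0.73  0.17  0.37  1.89 -0.07  1.1  -0.11]
tray-frame tcp mm [-96.04  -2.01 151.22] F [-5.96 -0.67 11.1 ]
```

The basket is seated: z sticks at 0.1512, as expected, and the force rises to about 11 N. I'll relieve to a light downforce, then slide along tray -y, which is (0.230,-0.973).

Request:
apply_moves(targets=[[[0, 0, 0], [0, 0, 0.5], 0], [[0, 0, 0], [0, 0, 0.9], 0], [[0, 0, 0], [0, 0, 0.9], 0]])

```text
time: 17.07
eef_pos: [0.4903, 0.157, 0.1512]
ee_rot: [-0.182, 1.563, 0.182]
wrist_force: [-2.0, -0.9, 4.3]
width: 0.137
```

Request:
apply_moves(targets=[[[0, 0, 0], [0.12, -0.5, 0], 0], [[0, 0, 0], [0.35, -1.5, 0], 0], [[0, 0, 0], [0.7, -3, 0], 0], [[0, 0, 0], [1.15, -5, 0], 0], [[0, 0, 0], [1.65, -7, 0], 0], [[0, 0, 0], [2.1, -9, 0], 0], [[0, 0, 0], [2.6, -11, 0], 0], [[0, 0, 0], [3.05, -13, 0], 0]])

```text
time: 17.73
eef_pos: [0.4936, 0.1441, 0.1512]
ee_rot: [-0.182, 1.562, 0.183]
wrist_force: [-1.1, 4.7, 4.9]
width: 0.135
```

```bash
python3 -c "
from h import *
tr()"
```

```text
t 17.73 tcp [0.4936 0.1441 0.1512] zaxis [0.973 0.23  0.001] xaxis [ 0.001  0.001 -1.   ] yaw z 0.2321 F [-1.07  4.69  4.89] M [0.847 0.231 0.018] w 0.135 q [-0.72  0.17  0.38  1.89 -0.07  1.1  -0.08]
tray-frame tcp mm [-95.81 -15.29 151.24] F [0.04 4.81 4.89]
```

Request:
apply_moves(targets=[[[0, 0, 0], [0.5, -2.3, 0.2], 0], [[0, 0, 0], [1.0, -4.6, 0.3], 0], [[0, 0, 0], [1.55, -6.9, 0.3], 0], [[0, 0, 0], [2.1, -9.2, 0.3], 0], [[0, 0, 0], [2.65, -11.5, 0.3], 0], [[0, 0, 0], [3.2, -13.8, 0.3], 0], [[0, 0, 0], [3.7, -16.1, 0.3], 0], [[0, 0, 0], [4.25, -18.4, 0.3], 0], [[0, 0, 0], [4.8, -20.7, 0.3], 0], [[0, 0, 0], [5.3, -23, 0.3], 0], [[0, 0, 0], [5.85, -25.3, 0.3], 0], [[0, 0, 0], [6.4, -27.6, 0.3], 0]])

```text
time: 18.73
eef_pos: [0.4997, 0.1161, 0.1513]
ee_rot: [-0.182, 1.563, 0.182]
wrist_force: [-0.8, 2.7, 3.3]
width: 0.133
```

```bash
python3 -c "
from h import *
tr()"
```

```text
t 18.73 tcp [0.4997 0.1161 0.1513] zaxis [0.973 0.23  0.   ] xaxis [ 0.  0. -1.] yaw z 0.232 F [-0.79  2.75  3.34] M [0.659 0.212 0.001] w 0.133 q [-0.68  0.17  0.4   1.89 -0.07  1.1  -0.02]
tray-frame tcp mm [-96.26 -43.94 151.29] F [-0.14  2.86  3.34]
```

Request:
apply_moves(targets=[[[0, 0, 0], [0.6, -2.3, 0], 0], [[0, 0, 0], [1.15, -4.6, 0], 0], [[0, 0, 0], [1.7, -6.9, 0], 0], [[0, 0, 0], [2.25, -9.2, 0], 0], [[0, 0, 0], [2.8, -11.5, 0], 0], [[0, 0, 0], [3.35, -13.8, 0], 0], [[0, 0, 0], [3.9, -16.1, 0], 0], [[0, 0, 0], [4.4, -18.4, 0], 0], [[0, 0, 0], [4.95, -20.7, 0], 0], [[0, 0, 0], [5.5, -23, 0], 0], [[0, 0, 0], [6.05, -25.3, 0], 0], [[0, 0, 0], [6.6, -27.6, 0], 0]])

```text
time: 19.73
eef_pos: [0.5063, 0.0885, 0.1513]
ee_rot: [-0.182, 1.563, 0.182]
wrist_force: [0.1, 3.1, 3.3]
width: 0.136
```

```bash
python3 look.py sl; python3 -c "
from h import *
tr()"
```

```text
t 19.73 tcp [0.5063 0.0885 0.1513] zaxis [0.973 0.23  0.   ] xaxis [ 0.  0. -1.] yaw z 0.232 F [0.1  3.08 3.34] M [0.572 0.198 0.01 ] w 0.136 q [-0.64  0.17  0.42  1.89 -0.08  1.1   0.04]
t 19.83 tcp [0.5064 0.088  0.1512] zaxis [0.973 0.229 0.   ] xaxis [ 0. -0. -1.] yaw z 0.2312 F [-0.1   0.55  3.66] M [0.056 0.089 0.045] w 0.132 q [-0.64  0.17  0.42  1.89 -0.08  1.1   0.04]
tray-frame tcp mm [-96.21 -72.85 151.25] F [0.03 0.56 3.66]
```

View pics/sl.png

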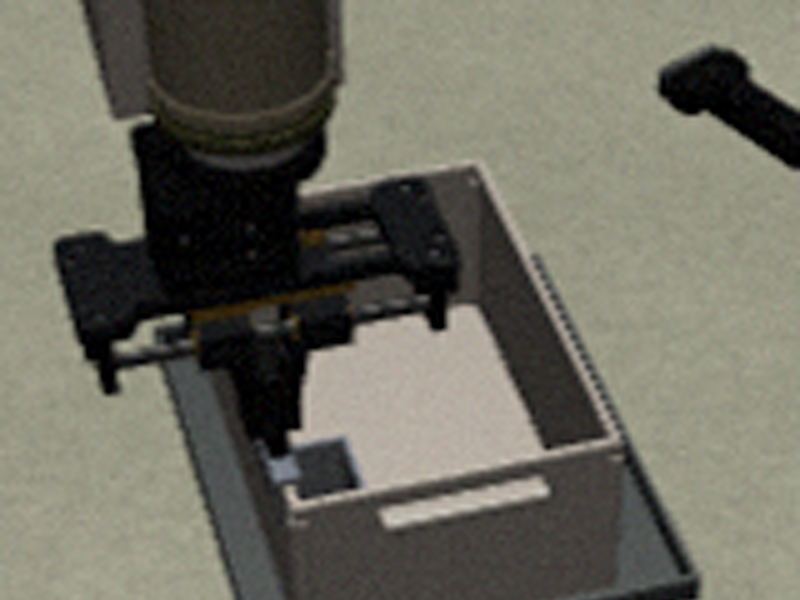

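The basket rides on the rim, with about 15 mm left to the end wall. I'll make the final approach slowly.

Request:
apply_moves(targets=[[[0, 0, 0], [0.25, -1, 0], 0], [[0, 0, 0], [0.5, -2, 0], 0], [[0, 0, 0], [0.7, -3, 0], 0], [[0, 0, 0], [0.95, -4, 0], 0], [[0, 0, 0], [1.2, -5, 0], 0], [[0, 0, 0], [1.4, -6, 0], 0], [[0, 0, 0], [1.65, -7, 0], 0], [[0, 0, 0], [1.9, -8, 0], 0], [[0, 0, 0], [2.1, -9, 0], 0], [[0, 0, 0], [2.35, -10, 0], 0]])

```text
time: 20.67
eef_pos: [0.5086, 0.0786, 0.1512]
ee_rot: [-0.182, 1.563, 0.182]
wrist_force: [-0.6, 3.5, 3.4]
width: 0.133
```

Request:
apply_moves(targets=[[[0, 0, 0], [0.2, -0.8, 0], 0], [[0, 0, 0], [0.35, -1.5, 0], 0], [[0, 0, 0], [0.5, -2.2, 0], 0]])

```text
time: 20.92
eef_pos: [0.5091, 0.0765, 0.1513]
ee_rot: [-0.182, 1.563, 0.182]
wrist_force: [-0.6, 3.4, 2.6]
width: 0.137
```

```bash
python3 -c "
from h import *
tr()"
```

```text
t 20.92 tcp [0.5091 0.0765 0.1513] zaxis [0.973 0.23  0.   ] xaxis [ 0.  0. -1.] yaw z 0.232 F [-0.64  3.45  2.55] M [0.499 0.21  0.035] w 0.137 q [-0.63  0.17  0.43  1.89 -0.08  1.1   0.06]
tray-frame tcp mm [-96.21 -84.69 151.26] F [0.17 3.5  2.55]
```

Request:
apply_moves(targets=[[[0, 0, 0], [0.15, -0.6, 0], 0], [[0, 0, 0], [0.3, -1.2, 0], 0], [[0, 0, 0], [0.45, -1.8, 0], 0]])

```text
time: 21.17
eef_pos: [0.5093, 0.0756, 0.1513]
ee_rot: [-0.182, 1.563, 0.184]
wrist_force: [-2.8, 7.5, 4.0]
width: 0.141
```

Request:
apply_moves(targets=[[[0, 0, 0], [0.1, -0.4, 0], 0], [[0, 0, 0], [0.2, -0.8, 0], 0], [[0, 0, 0], [0.3, -1.2, 0], 0]])

```text
time: 21.42
eef_pos: [0.5093, 0.0754, 0.1513]
ee_rot: [-0.182, 1.564, 0.185]
wrist_force: [-4.8, 9.8, 5.9]
width: 0.14
```

Request:
apply_moves(targets=[[[0, 0, 0], [0.1, -0.4, 0], 0], [[0, 0, 0], [0.2, -0.8, 0], 0]])

```text
time: 21.58
eef_pos: [0.5094, 0.0753, 0.1514]
ee_rot: [-0.181, 1.564, 0.186]
wrist_force: [-4.2, 12.2, 4.7]
width: 0.129
```

```bash
python3 -c "
from h import *
tr()"
```

```text
t 21.58 tcp [0.5094 0.0753 0.1514] zaxis [ 0.973  0.232 -0.   ] xaxis [-0.001  0.003 -1.   ] yaw z 0.2341 F [-4.23 12.17  4.73] M [ 2.77   1.192 -0.032] w 0.129 q [-0.62  0.17  0.43  1.89 -0.08  1.1   0.07]
tray-frame tcp mm [-96.22 -85.85 151.37] F [-1.32 12.81  4.73]
```

The lateral force rises steadily to about 12 N while y stays at -85.8, so this is end-wall contact. I'll relieve the push without dragging the basket back, then look.

Request:
apply_moves(targets=[[[0, 0, 0], [-0.15, 0.6, 0], 0], [[0, 0, 0], [-0.3, 1.2, 0.1], 0], [[0, 0, 0], [-0.45, 1.8, 0.2], 0], [[0, 0, 0], [-0.45, 1.8, 0.2], 0]])

```text
time: 21.92
eef_pos: [0.5093, 0.0755, 0.1513]
ee_rot: [-0.182, 1.563, 0.184]
wrist_force: [-1.7, 5.6, 2.6]
width: 0.133
```

```bash
python3 look.py end; python3 -c "
from h import *
tr()"
```

```text
t 21.92 tcp [0.5093 0.0755 0.1513] zaxis [ 0.973  0.231 -0.   ] xaxis [-0.001  0.001 -1.   ] yaw z 0.233 F [-1.73  5.59  2.61] M [1.354 0.367 0.068] w 0.133 q [-0.63  0.17  0.43  1.89 -0.08  1.1   0.07]
t 22.02 tcp [0.5093 0.0755 0.1513] zaxis [ 0.973  0.231 -0.   ] xaxis [-0.001  0.001 -1.   ] yaw z 0.233 F [-1.11  5.64  2.11] M [1.403 0.393 0.105] w 0.138 q [-0.63  0.17  0.43  1.89 -0.08  1.1   0.07]
tray-frame tcp mm [-96.28 -85.61 151.28] F [0.22 5.75 2.11]
```

View pics/end.png

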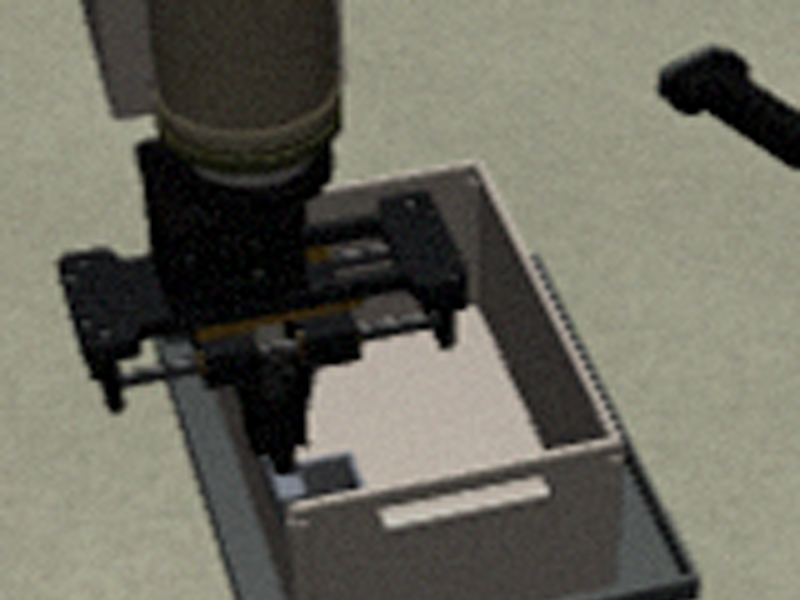

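The picture shows the basket's right side, at about (330,490), up against the end wall. I'll relieve a little more and open the jaws.

Request:
apply_moves(targets=[[[0, 0, 0], [-0.1, 0.4, 0.1], 0], [[0, 0, 0], [-0.15, 0.6, 0.3], 0], [[0, 0, 0], [-0.15, 0.6, 0.3], 10], [[0, 0, 0], [-0.15, 0.6, 0.3], 13], [[0, 0, 0], [-0.15, 0.6, 0.3], 16], [[0, 0, 0], [-0.15, 0.6, 0.3], 20], [[0, 0, 0], [-0.15, 0.6, 0.3], 26], [[0, 0, 0], [-0.15, 0.6, 0.3], 34], [[0, 0, 0], [-0.15, 0.6, 0.3], 42], [[0, 0, 0], [-0.15, 0.6, 0.3], 50], [[0, 0, 0], [-0.15, 0.6, 0.3], 50], [[0, 0, 0], [-0.15, 0.6, 0.3], 50]])

```text
time: 23.02
eef_pos: [0.5095, 0.0751, 0.1518]
ee_rot: [-0.182, 1.563, 0.182]
wrist_force: [0.6, -1.3, 0.0]
width: 0.546
```

Request:
apply_moves(targets=[[[0, 0, 0], [0, 0, 3], 50], [[0, 0, 0], [0, 0, 10], 50], [[0, 0, 0], [0, 0, 20], 50], [[0, 0, 0], [0, 0, 32], 50], [[0, 0, 0], [0, 0, 46], 50], [[0, 0, 0], [0, 0, 62], 50], [[0, 0, 0], [0, 0, 80], 50], [[0, 0, 0], [0, 0, 98], 50], [[0, 0, 0], [0, 0, 115], 50], [[0, 0, 0], [0, 0, 130], 50], [[0, 0, 0], [-10, 10, 138], 50], [[0, 0, 0], [-20, 25, 140], 50]])

```text
time: 24.02
eef_pos: [0.4903, 0.099, 0.2947]
ee_rot: [-0.179, 1.56, 0.18]
wrist_force: [0.6, 1.2, 0.8]
width: 0.573
```

```bash
python3 look.py rel
```

```text
t 24.02 tcp [0.4903 0.099  0.2947] zaxis [0.974 0.227 0.004] xaxis [ 0.004  0.001 -1.   ] yaw z 0.2288 F [0.58 1.16 0.78] M [-0.089 -0.028 -0.041] w 0.573 q [-0.68  0.01  0.4   1.73 -0.01  1.39 -0.05]
```

View pics/rel.png

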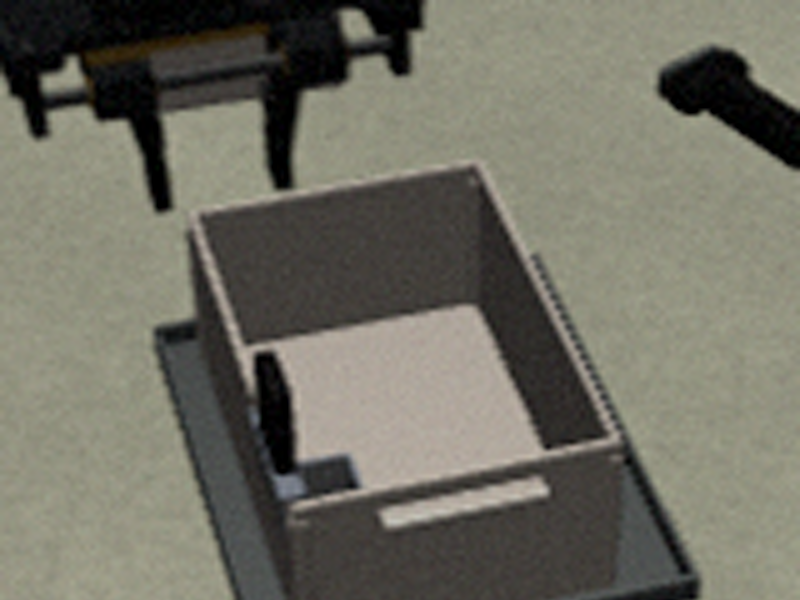

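View pics/rel_top.png

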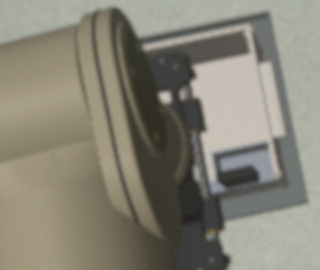

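The basket hangs on the rim beside the end wall. I'll move the arm clear and check the fit numerically.

Request:
apply_moves(targets=[[[0, 0, 0], [-10, 25, 0], 50], [[0, 0, 0], [-20, 60, 0], 50], [[0, 0, 0], [-30, 100, 0], 50], [[0, 0, 0], [-40, 140, 0], 50], [[0, 0, 0], [-50, 180, 0], 50], [[0, 0, 0], [-60, 220, 0], 50], [[0, 0, 0], [-70, 255, 0], 50], [[0, 0, 0], [-80, 280, 0], 50], [[0, 0, 0], [-80, 290, 0], 50], [[0, 0, 0], [-80, 290, 0], 50]])

```text
time: 24.95
eef_pos: [0.4086, 0.3923, 0.2917]
ee_rot: [-0.185, 1.563, 0.185]
wrist_force: [0.8, -0.8, 0.4]
width: 0.578
```

Run:
```python
from h import *
import cv2
from plant import manip
st()
for n,(x0,y0,w,h,f) in (('side',(205,115,75,75,8)),('top',(150,170,80,75,8))):
    im=manip.snapshot(n)['pixels'][:,:,::-1]
    a=cv2.resize(cv2.convertScaleAbs(im[y0:y0+h,x0:x0+w],alpha=1.6),None,fx=f,fy=f,interpolation=2)
    for X in [(22,-36,45),(22,36,45),(-33,-36,89),(-33,36,89),(-32,-20,142),(-20,20,142),(-32,20,142),(-20,-20,142)]:
        W=rz(.232)@(np.array(X)/1000+[-.0702,-.089,.029])+[.5833,.181,0]
        u=proj(n,W)[0]; c=((u-[x0,y0]+.5)*f).astype(int); cv2.circle(a,tuple(map(int,c)),3,(0,0,255),1)
    cv2.imwrite(f'pics/fin_{n}.png',a)
```

```text
t 24.95 tcp [0.4086 0.3923 0.2917] zaxis [ 0.972  0.234 -0.   ] xaxis [-0.  0. -1.] yaw z 0.2358 F [ 0.8  -0.78  0.38] M [-0.102  0.01  -0.004] w 0.578 q [-0.98  0.18  0.15  1.56 -0.03  1.4  -0.59]
```

View pics/fin_side.png

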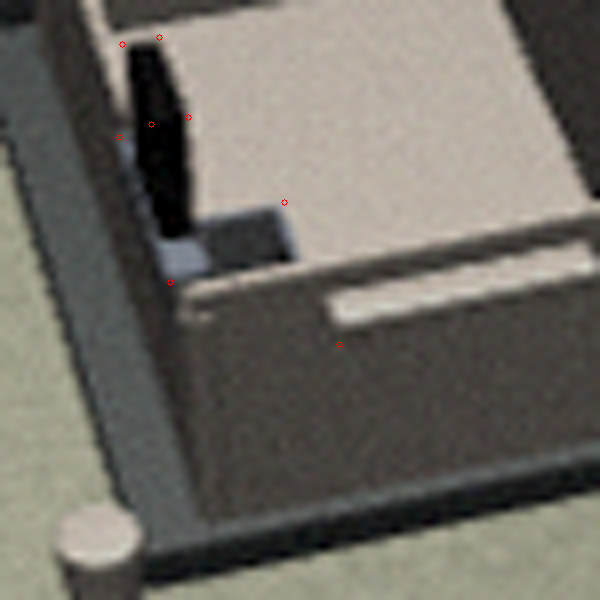

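View pics/fin_top.png

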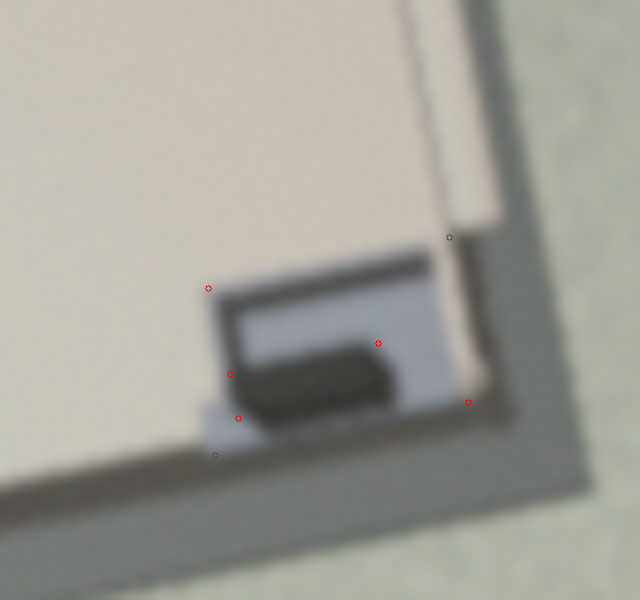

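```bash
python3 -c "
from plant import manip
print(manip.sign_off())"
```

```text
the job is handed in; nothing more can be done
None
```

The basket is hanging inside the tub on the long wall nearest the robot, up against the right end wall. It has been released and the job is handed in, with the robot's clock at about 25 s of the 58 s allowed.

- **Hanging:** I gripped it by the black block and lowered the pocket inside the tub near the middle of that wall. I felt for the wall with the back plate at up to about 6 N. It was within about 0.1 mm of where the pictures put it, some 9 mm nearer the robot than central. I then centred the slot and lowered it until it was fully down on the rim. Seating was the hardest downward push I read, about 13 N, and I then relieved it.
- **Sliding:** I slid it to the robot's right with a light downforce, at about 3–5 N of friction. At the end wall the force rose to about 12 N with no further motion. I eased off, opened the jaws and moved the arm clear.

**Last checks:**
- Both cameras show the basket on the rim, against the end wall to within about 1 mm, and upright apart from possibly a slight lean within the slot's play.
- The arm touches nothing, and I kept the arm and basket clear of the other things.
- The end-wall contact came about 3 mm short in y of my camera-based tray estimate. I put this down to a small offset in the grip plus calibration error.
- In the final pictures the predicted outline also sat 1–2 pixels off.
- I did not check by touch for a gap after letting go.

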